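Put a cup away in the cup-warming drawer

ROBOT

A 6-joint arm with a two-finger parallel gripper is mounted at the origin on a cart in front of the work surface, level with it; the furniture and walls round the work are solid. World frame = base frame: x ahead of the robot, y to its left, z up, the work surface at z = 0. Lengths are in m, angles in degrees, forces in N, time in s.
With the tool pointing down it reaches from about 0.35 to 0.925 m from the base axis. Payload 6.4 kg.
Tool frame: the origin (TCP) lies midway between the tips of the shut fingers; the grasp point (between the pads) lies 19 mm behind it; z points along the fingers, y is the line along which they close (so a half turn about z gives the same grasp; the last joint's range is limited). The gripper opens to 85 mm and grips with 20 to 120 N. Pads are 22 mm wide; open, the fingers measure 114 mm over their backs; the gripper's body (76 mm by 85 mm) begins 54 mm behind the grasp point. The pads swing forward as they close: fully open they stand 13 mm farther back than shut.
Start: joints at [61.759, 14.043, 89.255, -0, 76.702, -9.975], TCP at [0.204, 0.617, 0.231] pointing down, gripper open.
Joint ranges: [-179.41, 179.41], [-58.25, 129.5], [7.25, 145.43], [-54.29, 234.29], [11.92, 165.04], [-157.13, 157.13]. Speed limits (degrees/s): [147.25, 147.25, 180, 180, 180, 180].

INTERFACE

Orientations are given as a 3x3 rotation matrix whose columns are the frame's x, y, z axes.
In Python, from plant import ctrl gives the robot as it stands. The module is installed in compiled form; this text tells all that it offers.
- The arm moves only by the tool apply_moves, never from a script. Its arguments are lists of equal length, an entry for each row: "grip": the opening in per cent of the stroke, from 0 (shut) to 100 (fully open); "delta_pos": the shift along the tool's x, y, z in mm, a list of three; "angular": the turn, a rotation vector about the tool's x, y, z in degrees, a list of three. A call has 1 to 10 rows; each row shifts and turns the commanded pose from where the row before left it, along the tool's axes as they then stand; what a row does not reach is not made up. A row lasts 1/12 s, in which the tool goes at most 41.7 mm and 7.16 degrees, less where a joint would pass 70% of its speed; a pose out of reach is approached as far as the arm can. A call is refused whole if a number of a shift passes 41.7 or a number of a turn 7.16, either way. A call with a gripper value outside its range is refused whole. The fingers move at their own pace and stop on an object; "grip_force" is the grip in N (left out, the last holds). Time passes only in rows, so rows that do not move let the fingers close. It gives the time, the measured TCP pose, the force, the opening and the grip force at its end, in the units of the state.
- ctrl.get_state(): the state, without advancing time (a new reading comes with each control period).
- ctrl.camera(name): name is "side" or "top" or "wrist"; returns a dict with "image" (400x640x3 uint8, blue, green, red), "range_z" (400x640 float32, m along the optical axis (not along the pixel's ray), 0 where there is no reading), "fx", "fy", "cx", "cy" (pixels), "k1" (the pictures are not rectified: a ray, as slopes to the right and down, at radius r is drawn at 1 + k1 r^2 times it, then the intrinsics apply), "camera_from_world" (4x4, takes a point from world to camera coordinates); the wrist camera has in their place "T_tool_cam" (4x4, takes a point from camera to tool coordinates, whose origin is the TCP and whose axes are the flange's). Camera axes: x right, y up, looking along -z (the intrinsics and any distortion apply to the point x, -y, -z); pixel columns grow to the right and rows downward; lengths in m; the calibration is good to about 2 mm. A picture is of the moment at which its call begins: read the wrist's pose just before it.
- ctrl.close_job(): hands the job in; it is judged then, once.
The state is a dict: "time": time; "joint_positions": joint angles; "qvel": joint speeds; "joint_efforts": joint torques, N m; "eef_pos": TCP position; "tool_rot": TCP orientation; "wrist_force": force on the tool from outside, world axes, zero at the start; "moment": the same for the moment, N m; "width": finger opening in m; "finger_force": force on a finger pad.
Only numpy, scipy, OpenCV 4.12 (cv2) and the standard library are available. Lean on these libraries where they do the work, as an engineer would, in place of code of your own. Each camera call takes 0.05 s, during which the arm holds its last target. There are 200 camera calls.

TASK

Press the orange key on top of the white cup warmer so that its tray springs out, and stand the blue cup upright on the tray. Then push the tray gently home by its front, without slamming it, until it clicks and stays shut with the cup inside. Do not tip the cup over and leave the other things where they stand.

Things in the scene. Friction and masses are not known exactly. Their poses are not given: they have to be found in the camera images.
- warmer: Cup warmer, a white box 190 (x) x 180 (y) x 80 mm high, fixed to the worktop; origin at the centre of its underside, -x is its front (towards the robot, turned by some yaw), z up. Its front is open between side walls and roof and is closed by the tray's dark front panel; the opening behind it is 170 mm wide and clear up to 72 mm above the worktop.
- warmer_tray (a joint): How far the steel tray has slid out of the warmer's front, m: 0 = latched shut, 0.125 = fully out at its stop. A spring pushes it outwards (6 N when shut, 1.2 N when fully out), so unlatched it does not stay in; released by the key it takes about 0.7 s to come out (drag 16 N per m/s). To latch, the front must be pushed 1 or 2 mm beyond 0 (it can go to -0.005; the last 15 mm take about 10 N in all with the latch); let go, it then rests at 0.
- warmer_key (a joint): How far the orange release key is pressed down, m: 0 = up, 0.009 = fully down (about 4 N). The tray is let go somewhere between 0.004 and 0.008. It springs back up when released. It also dips by itself for a moment as the tray clicks home.
- key_top (a point): Centre of the top face of the orange key, 40 (x) x 54 (y) mm, on the warmer's roof near its front right part, 92 mm above the worktop (12 mm above the roof) when up; axes as the warmer's; pressed straight down.
- tray_front (a point): Centre of the outer face of the tray's front panel (166 mm wide, 60 mm high from 9 to 69 mm above the worktop, 8 mm thick), at 39 mm height; moves with the tray; its x axis points into the warmer, the way to push. When latched it stands 6 mm proud of the housing.
- tray_spot (a point): Point on the top of the tray floor, 12 mm above the worktop, where the cup is best stood: 60 mm behind the inner face of the front panel, midway between the tray's side walls (inner width 142 mm, walls 15 mm above the floor). It moves with the tray; x points into the warmer. With the tray fully out 123 mm of floor behind the panel lies in the open and this is its middle.
- espresso_cup: Light blue cup with a ring handle, 60 x 90 x 52 mm, 0.11 kg. Origin at the underside, midway along its whole length with the handle; z up. The handle points to the cup's own -y and reaches to y = -45 mm; it is 12 mm wide in x. The round body is centred at y = +14.5 mm, 60 mm across at the rim and 42 mm at the foot: grip it across its x axis.
- cup_axis (a point): Centre of the underside of the cup's round body (on the body's axis); axes as the cup's.
- tea_tin: Bystander: white and green tin, 58 mm across, 72 mm high; origin at its underside.
- glass_jar: Bystander: glass jar with a lid, 62 mm across, 77 mm high; origin at its underside.
- salt_shaker: Bystander: salt shaker, 44 mm across, 90 mm high; origin at its underside.
- pepper_shaker: Bystander: pepper shaker, 44 mm across, 90 mm high; origin at its underside.
- tea_box: Bystander: black carton, 69 x 68 x 132 mm; origin at its underside.
There are look-alikes about, which are no part of the job. Leave any purple look-alike of the espresso_cup alone.

How it is judged (in metres and radians):
On the way, in this order (a step that is already met when the one before it is completed fails the run):
1. the tray has sprung fully out (value of joint warmer_tray above 0.115 m), for 0.2 s.
2. the cup stands upright on the open tray, let go (x of cup_axis in the frame of tray_spot between -0.035 and 0.085 m and y of cup_axis in the frame of tray_spot between -0.045 and 0.045 m and z of cup_axis in the frame of tray_spot between -0.006 and 0.008 m and angle between espresso_cup's own z axis and vertical below 0.15 rad and value of joint warmer_tray above 0.09 m and contact force between the fingers and espresso_cup below 0.1 N and linear speed of espresso_cup below 0.03 m/s), for 0.2 s.
At the end, for the whole second after the job is handed in: The tray is latched shut (within 6 mm of its shut position) with the key up (within 3 mm), and the cup stands upright (within 0.15 rad) and at rest on the tray floor, its axis within 45 mm of the tray's centre line and between 35 mm in front of and 85 mm behind the marked spot (x of cup_axis in the frame of tray_spot between -0.035 and 0.085 m and y of cup_axis in the frame of tray_spot between -0.045 and 0.045 m and z of cup_axis in the frame of tray_spot between -0.006 and 0.008 m and angle between espresso_cup's own z axis and vertical below 0.15 rad and value of joint warmer_tray below 0.006 m and value of joint warmer_key below 0.003 m and linear speed of espresso_cup below 0.03 m/s); the robot touches nothing.
It fails at once if the cup is tipped over (angle between espresso_cup's own z axis and vertical above 0.7 rad).
It fails at once if the tray is slammed (closing faster than 0.6 m/s) (velocity of joint warmer_tray below -0.6 m/s).
It fails at once if a bystander (tin, jar, shaker or carton) is moved by more than 30 mm (distance of any of tea_tin, glass_jar, salt_shaker, pepper_shaker, tea_box from where it was at the start of the episode above 0.03 m).
It also fails if it takes over 64 s, if anything falls off the work surface, if the arm or the gripper's body presses on something with over 40 N, if the wrist force passes 120 N, or if a joint passes its speed limit or range.

## Working session

There is one attempt and no reset: what is moved stays moved. The work goes in short steps, Python scripts to look and compute and a tool call to move; the robot and the scene stay as the last step left them, time stands still between calls to the robot, and variables do not carry over. Pictures are saved under pics/ and viewed, at most 10 in all, crops included, and the job is handed in when it is done.

Besides the shell and the picture viewer there is one more tool, called after "Emit:" as name(argument=value, ...) on one line, values as JSON. apply_moves: Moves the arm, as the interface text tells. Its arguments: {"type":"object","properties":{"grip":{"type":"array"},"delta_pos":{"type":"array"},"angular":{"type":"array"},"grip_force":{"type":"number"}},"required":["grip","delta_pos","angular"]}

```bash
mkdir -p pics; cat > h.py <<'E'
import numpy as np, cv2
from plant import ctrl
def world(c,st=None):
    """per-pixel world points from range image"""
    h,w=c["range_z"].shape
    u,v=np.meshgrid(np.arange(w),np.arange(h))
    K=np.array([[c["fx"],0,c["cx"]],[0,c["fy"],c["cy"]],[0,0,1]])
    p=cv2.undistortPoints(np.stack([u,v],-1).reshape(-1,1,2).astype(np.float64),K,np.array([c["k1"],0,0,0.])).reshape(h,w,2)
    z=c["range_z"]
    P=np.stack([p[...,0]*z,-p[...,1]*z,-z,np.ones_like(z)],-1)
    if "camera_from_world" in c: T=np.linalg.inv(np.array(c["camera_from_world"]))
    else:
        B=np.eye(4);B[:3,:3]=np.array(st["tool_rot"]);B[:3,3]=st["eef_pos"];T=B@np.array(c["T_tool_cam"])
    W=P@T.T
    W=W[...,:3];W[z<=0]=np.nan
    return W
E
python3 - <<'E'
from h import *
s=ctrl.get_state();print(s)
for n in("top","side"):
    c=ctrl.camera(n);cv2.imwrite(f"pics/{n}0.png",c["image"]);np.save(f"{n}0.npy",world(c))
    print(n,np.linalg.inv(np.array(c["camera_from_world"])).round(3),c["fx"],c["k1"])
E
```

```text
{'time': 0.0, 'joint_positions': array([ 6.17591533e+01,  1.40834889e+01,  8.93258590e+01,  8.61737509e-04,
        7.67003386e+01, -9.97386783e+00]), 'qvel': array([-0.00655611,  0.00342151, -0.03809308, -0.04261426,  0.01806857,
       -0.03765962]), 'joint_efforts': array([ 2.61391888e-04, -4.29510784e+01, -3.26128972e+01, -6.69494011e-05,
        5.30328471e-03, -1.98314871e-05]), 'eef_pos': array([0.20344837, 0.61675377, 0.23017845]), 'tool_rot': array([[-9.49605035e-01,  3.13447658e-01, -9.18743308e-04],
       [ 3.13448813e-01,  9.49603612e-01, -1.67958692e-03],
       [ 3.45979379e-04, -1.88292319e-03, -9.99998167e-01]]), 'wrist_force': array([ 0.09851016, -0.142149  , -0.87246144]), 'moment': array([ 0.01783544, -0.00335737, -0.01991473]), 'finger_force': 0.0, 'width': 0.08536684930800421}
top [[-1.000e-03  9.820e-01 -1.860e-01  2.840e-01]
 [-1.000e+00 -3.000e-03 -9.000e-03  5.500e-02]
 [-1.000e-02  1.860e-01  9.820e-01  1.304e+00]
 [ 0.000e+00  0.000e+00  0.000e+00  1.000e+00]] 398.2300691943473 -0.005253251906798791
side [[-0.951  0.175 -0.256  0.104]
 [-0.309 -0.484  0.819  1.352]
 [ 0.02   0.858  0.514  0.872]
 [ 0.     0.     0.     1.   ]] 495.2657986195921 0.009646774399580832
```

View pics/top0.png

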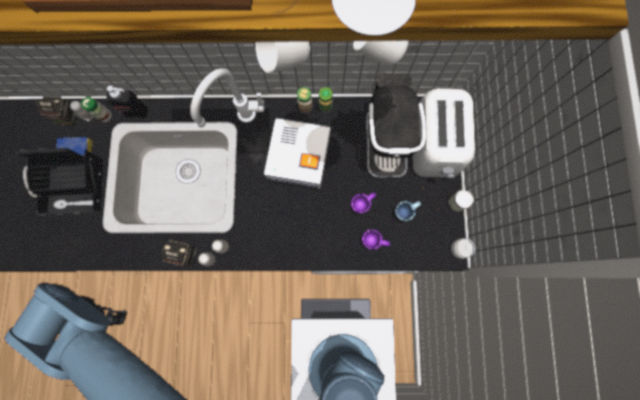

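View pics/side0.png

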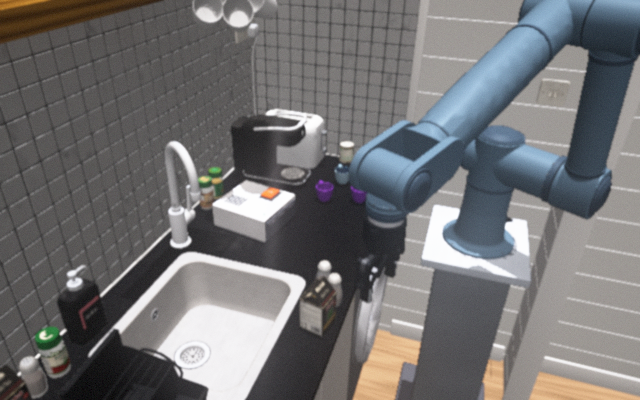

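The top view shows the white warmer at (298,152) with the orange key at (309,161). Cup candidates are blue at (405,211) with its handle to the upper right, purple at (362,203) and purple at (373,240). I choose the blue one. The tin and jar are at about (461,200) and (463,248), and the carton and shakers at about (178,252), (205,259) and (220,246).

```bash
python3 - <<'E'
from h import *
im=cv2.imread("pics/top0.png");W=np.load("top0.npy")
hsv=cv2.cvtColor(im,cv2.COLOR_BGR2HSV)
H,S,V=[hsv[...,i].astype(int) for i in range(3)]
def rep(n,m):
    P=W[m];P=P[~np.isnan(P[:,0])];
    print(n,len(P),np.median(P,0).round(4),"min",np.percentile(P,2,0).round(3),"max",np.percentile(P,98,0).round(3))
yy,xx=np.mgrid[:400,:640]
box=lambda a,b,c,d:(xx>=a)&(xx<b)&(yy>=c)&(yy<d)
key=box(295,325,148,172)&(H<20)&(S>150)&(V>120);rep("key",key)
print(cv2.minAreaRect(W[key][:,:2].astype(np.float32)*1000))
roof=box(255,340,110,195)&(abs(W[...,2]-.08)<.012)
rep("roof",roof);print(cv2.minAreaRect(W[roof][:,:2].astype(np.float32)*1000))
cup=box(390,425,196,226)&(W[...,2]>.012);rep("cup",cup)
for z0 in(.012,.03,.044):
    m=cup&(W[...,2]>z0);print(z0,cv2.minAreaRect(W[m][:,:2].astype(np.float32)*1000))
for n,b in dict(p1=(350,378,190,216),p2=(360,392,228,252),tin=(445,476,188,212),jar=(448,478,235,260),toaster=(410,476,88,180),coffee=(365,425,80,180)).items(): rep(n,box(*b)&(W[...,2]>.02))
c=im[180:270,340:480];g=im[110:195,255:345]
cv2.imwrite("pics/c1.png",np.hstack([cv2.resize(c,(560,400),interpolation=cv2.INTER_CUBIC)[:, :],cv2.resize(g,(240,400))]))
E
```

```text
key 128 [0.6447 0.1049 0.0909] min [0.622 0.076 0.086] max [0.661 0.127 0.097]
((644.4288940429688, 101.28153228759766), (49.693599700927734, 36.84822463989258), 73.92096710205078)
roof 3160 [0.6769 0.1414 0.0794] min [0.581 0.051 0.072] max [0.772 0.23  0.09 ]
((693.1336059570312, 167.05357360839844), (238.2057342529297, 220.13673400878906), 79.8895034790039)
cup 234 [ 0.4968 -0.2175  0.0395] min [ 0.458 -0.25   0.012] max [ 0.514 -0.176  0.054]
0.012 ((494.7857666015625, -210.00830078125), (59.551998138427734, 78.85254669189453), 59.198429107666016)
0.03 ((494.661376953125, -209.8219451904297), (59.515625, 78.4492416381836), 60.1453742980957)
0.044 ((493.4769592285156, -209.14215087890625), (59.515625, 75.71805572509766), 60.1453742980957)
p1 181 [ 0.5279 -0.0765  0.0445] min [ 0.483 -0.108  0.021] max [ 0.543 -0.035  0.054]
p2 180 [ 0.3939 -0.1142  0.0462] min [ 0.369 -0.147  0.021] max [ 0.423 -0.068  0.054]
tin 463 [ 0.5174 -0.3905  0.0677] min [ 0.487 -0.416  0.024] max [ 0.556 -0.359  0.087]
jar 479 [ 0.3674 -0.3855  0.0625] min [ 0.338 -0.416  0.023] max [ 0.406 -0.357  0.078]
toaster 5660 [ 0.7075 -0.313   0.1691] min [ 0.6   -0.415  0.033] max [ 0.886 -0.197  0.229]
coffee 5192 [ 0.7078 -0.1558  0.2163] min [ 0.615 -0.26   0.023] max [ 0.912 -0.085  0.234]
```

View pics/c1.png

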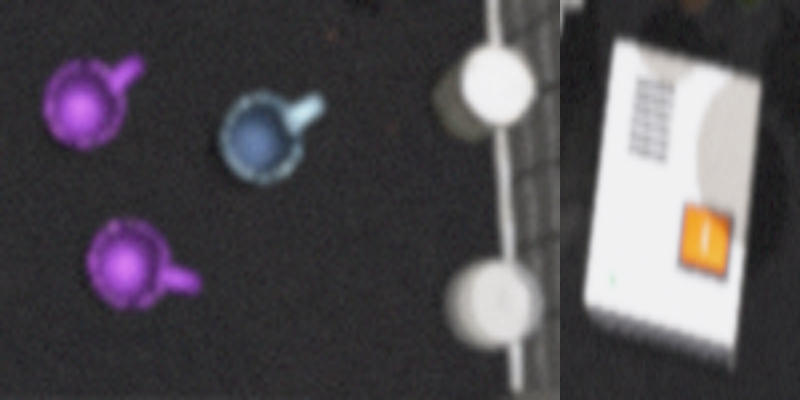

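The crop confirms that the blue cup at (262,138) is the only blue one. Its handle points up and to the right. The two purple look-alikes are to its left, and the key is orange with a clear view from above. Next I refine the warmer's pose and work out the first move.

```bash
python3 - <<'E'
from h import *
im=cv2.imread("pics/top0.png");W=np.load("top0.npy")
hsv=cv2.cvtColor(im,cv2.COLOR_BGR2HSV);yy,xx=np.mgrid[:400,:640]
m=((xx>255)&(xx<340)&(yy>110)&(yy<195)&(abs(W[...,2]-.08)<.008)).astype(np.uint8)
m=cv2.morphologyEx(m,cv2.MORPH_OPEN,np.ones((5,5)))
n,l,st,_=cv2.connectedComponentsWithStats(m);k=1+np.argmax(st[1:,4])
r=cv2.minAreaRect(W[l==k][:,:2].astype(np.float32)*1000);print(r)
E
```

```text
((679.6168823242188, 140.1193389892578), (180.51329040527344, 191.08120727539062), 79.950927734375)
```

Emit:
apply_moves(grip=[0,0,0,0,0,0,0,0,0,0], delta_pos=[[-35,-20,0],[-35,-20,0],[-35,-20,0],[-35,-20,0],[-35,-20,0],[-35,-20,0],[-35,-20,0],[-35,-20,0],[-35,-20,0],[-35,-20,0]], angular=[[0,0,0],[0,0,0],[0,0,0],[0,0,0],[0,0,0],[0,0,0],[0,0,0],[0,0,0],[0,0,0],[0,0,0]])

```text
time: 0.93
eef_pos: [0.4741, 0.3159, 0.231]
tool_rot: [[-0.95, 0.313, -0.0], [0.313, 0.95, -0.0], [0.0, -0.0, -1.0]]
wrist_force: [0.9, 0.9, -0.4]
width: 0.0001
finger_force: 0.0
```

Emit:
apply_moves(grip=[0,0,0,0,0,0,0,0,0], delta_pos=[[-28.5,-18.8,0],[-28.5,-18.8,0],[-28.5,-18.8,0],[-28.5,-18.8,0],[-28.5,-18.8,0],[-28.5,-18.8,0],[-28.5,-18.8,0],[-28.5,-18.8,0],[0,0,20]], angular=[[0,0,0],[0,0,0],[0,0,0],[0,0,0],[0,0,0],[0,0,0],[0,0,0],[0,0,0],[0,0,0]])

```text
time: 1.68
eef_pos: [0.648, 0.0984, 0.2152]
tool_rot: [[-0.948, 0.318, 0.009], [0.318, 0.948, -0.002], [-0.009, 0.001, -1.0]]
wrist_force: [0.4, 0.0, 1.4]
width: 0.0001
finger_force: 0.0
```

```bash
python3 - <<'E'
from h import *
s=ctrl.get_state();c=ctrl.camera("wrist");W=world(c,s);im=c["image"]
print(s["eef_pos"],np.array(c["T_tool_cam"]).round(3))
hsv=cv2.cvtColor(im,cv2.COLOR_BGR2HSV).astype(int)
m=(hsv[...,0]<22)&(hsv[...,1]>150)&(hsv[...,2]>120)&(abs(W[...,2]-.09)<.015)
P=W[m];print(len(P),np.median(P,0),P.min(0),P.max(0),cv2.minAreaRect(P[:,:2].astype(np.float32)*1000))
E
```

```text
[0.64798471 0.09837608 0.21522843] [[-0.     0.953  0.303  0.077]
 [ 1.     0.     0.001  0.   ]
 [ 0.     0.303 -0.953 -0.142]
 [ 0.     0.     0.     1.   ]]
2898 [0.64344055 0.10305148 0.09090264] [0.62163737 0.07396093 0.08030377] [0.66949948 0.13069962 0.09329627] ((646.1411743164062, 101.86956787109375), (52.91212844848633, 41.79106521606445), 79.5439224243164)
```

Emit:
apply_moves(grip=[0,0,0,0,0,0,0,0,0], delta_pos=[[0,0,25],[0,0,25],[0,0,25],[0,0,25],[0,0,10],[0,0,6],[0,0,6],[0,0,5],[0,0,3]], angular=[[0,0,0],[0,0,0],[0,0,0],[0,0,0],[0,0,0],[0,0,0],[0,0,0],[0,0,0],[0,0,0]])

```text
time: 2.48
eef_pos: [0.6437, 0.1036, 0.0827]
tool_rot: [[-0.95, 0.313, 0.002], [0.313, 0.95, 0.0], [-0.002, 0.001, -1.0]]
wrist_force: [-5.6, -1.4, 19.6]
width: 0.0004
finger_force: 10.7
```

Emit:
apply_moves(grip=[0,0,0,0,0,50,100,100,100], delta_pos=[[0,0,-30],[0,0,-40],[0,0,-40],[0,0,-40],[23,-28.6,0],[23,-28.6,0],[23,-28.6,0],[23,-28.6,0],[23,-28.6,0]], angular=[[0,0,0],[0,0,0],[0,0,0],[0,0,0],[0,0,0],[0,0,0],[0,0,0],[0,0,0],[0,0,0]])

```text
time: 3.23
eef_pos: [0.4878, 0.0029, 0.2322]
tool_rot: [[-0.95, 0.313, 0.002], [0.313, 0.95, -0.001], [-0.003, 0.0, -1.0]]
wrist_force: [-0.3, 0.5, -0.3]
width: 0.0483
finger_force: 0.0
```

Emit:
apply_moves(grip=[100,100,100,100,100,100,100], delta_pos=[[-10.6,-32.3,0],[-10.6,-32.3,0],[-10.6,-32.3,0],[-10.6,-32.3,0],[-10.6,-32.3,0],[-10.6,-32.3,0],[0,0,0]], angular=[[0,0,0],[0,0,0],[0,0,0],[0,0,0],[0,0,0],[0,0,0],[0,0,0]])

```text
time: 3.82
eef_pos: [0.4886, -0.2057, 0.2327]
tool_rot: [[-0.948, 0.318, 0.002], [0.318, 0.948, -0.004], [-0.004, -0.003, -1.0]]
wrist_force: [-1.3, -0.5, 0.2]
width: 0.0854
finger_force: 0.0
```

Emit:
apply_moves(grip=[100,100,100,100,100,100,100], delta_pos=[[0,0,15],[0,0,15],[0,0,15],[0,0,15],[0,0,0],[0,0,0],[0,0,0]], angular=[[0,0,7],[0,0,7],[0,0,7],[0,0,7],[0,0,7],[0,0,6.7],[0,0,0]])

```text
time: 4.4
eef_pos: [0.4887, -0.2002, 0.1718]
tool_rot: [[-0.499, 0.867, 0.001], [0.867, 0.499, -0.001], [-0.001, 0.001, -1.0]]
wrist_force: [0.1, 0.2, -0.6]
width: 0.0852
finger_force: 0.0
```

```bash
python3 - <<'E'
from h import *
s=ctrl.get_state();c=ctrl.camera("wrist");W=world(c,s);im=c["image"]
np.save("w1.npy",W);cv2.imwrite("pics/w1.png",im)
print(s["eef_pos"],s["tool_rot"].round(3))
c=ctrl.camera("top");cv2.imwrite("pics/t1.png",c["image"]);np.save("t1.npy",world(c))
cv2.imwrite("pics/wt1.png",np.hstack([cv2.resize(im,(480,300)),c["image"][100:300,240:440][:, :][:200].repeat(1,0) if 0 else cv2.resize(c["image"][90:290,240:440],(300,300))]))
E
```

```text
[ 0.48873077 -0.20021901  0.17175654] [[-0.499  0.867  0.001]
 [ 0.867  0.499 -0.001]
 [-0.001  0.001 -1.   ]]
```

View pics/wt1.png

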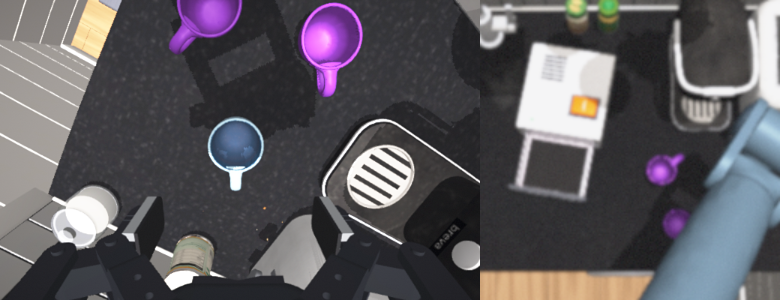

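The wrist view shows the blue cup at (236,146), with its handle pointing straight down at (236,180), so the closing line is already aligned. The top view shows the tray out.

```bash
python3 - <<'E'
from h import *
W=np.load("w1.npy");im=cv2.imread("pics/w1.png")
yy,xx=np.mgrid[:400,:640]
m=(xx>265)&(xx<365)&(yy>140)&(yy<260)&(W[...,2]>.045)
b=m&(yy<230)
P=W[m];print(len(P),P.min(0),P.max(0))
P=P[P[:,2]>.049]
r=cv2.minAreaRect(P[:,:2].astype(np.float32)*1000);print(r,np.percentile(P[:,2],95))
# body: rim circle
hd=np.array([.5,-.866]);t=P[:,:2]@hd;s=P[:,:2]@np.array([.866,.5])
print("along",t.min(),t.max(),"across",s.min(),s.max())
B=P[t<t.min()+.057];c,rad=cv2.minEnclosingCircle(B[:,:2].astype(np.float32)*1000);print(c,rad)
h=P[t>t.min()+.066];print(len(h),h.mean(0)[:2]*1000-np.array(c))
# tray
T=np.load("t1.npy")
m=(np.abs(T[...,2]-.069)<.008)&(T[...,0]<.53)&(T[...,0]>.4)&(T[...,1]>.05)&(T[...,1]<.3)
print("panel top",m.sum(),cv2.minAreaRect(T[m][:,:2].astype(np.float32)*1000))
a=np.radians(-10.05);x=np.array([np.cos(a),np.sin(a)]);o=np.array([.6796,.1401])
f=o-x*(.095+.006+.125);print("front",f,"spot",f+x*.068)
E
```

```text
1393 [ 0.45867804 -0.24958069  0.04504009] [ 0.5181564  -0.17270418  0.05199201]
((488.11322021484375, -204.35528564453125), (62.1622200012207, 59.505558013916016), 75.76728820800781) 0.05107055046124409
along 0.38963828624938807 0.463653100919832 across 0.2917546029409146 0.3505018194333232
(487.9410095214844, -202.89012145996094) 30.313032150268555
21 [ 19.46327903 -34.97859208]
panel top 141 ((460.9300231933594, 178.91709899902344), (164.06858825683594, 8.510550498962402), 79.69998931884766)
front [0.45706778 0.1795387 ] spot [0.52402438 0.16767219]
```

Emit:
apply_moves(grip=[100,100,100,100,100,100,100], delta_pos=[[-2,-2,28],[0,0,28],[0,0,28],[0,0,28],[0,0,28],[0,0,8],[0,0,8]], angular=[[0,0,0],[0,0,0],[0,0,0],[0,0,0],[0,0,0],[0,0,0],[0,0,0]])

```text
time: 5.08
eef_pos: [0.4874, -0.2028, 0.0146]
tool_rot: [[-0.502, 0.865, -0.001], [0.865, 0.502, 0.001], [0.001, -0.001, -1.0]]
wrist_force: [-0.3, -0.6, 0.5]
width: 0.0855
finger_force: 0.0
```

Emit:
apply_moves(grip=[70,50,50,50,50,50,50,50], delta_pos=[[0,0,0],[0,0,0],[0,0,0],[0,0,0],[0,0,0],[0,0,0],[0,0,0],[0,0,0]], angular=[[0,0,0],[0,0,0],[0,0,0],[0,0,0],[0,0,0],[0,0,0],[0,0,0],[0,0,0]], grip_force=25)

```text
time: 5.75
eef_pos: [0.4891, -0.204, 0.0171]
tool_rot: [[-0.501, 0.866, 0.003], [0.866, 0.501, -0.002], [-0.003, 0.002, -1.0]]
wrist_force: [0.2, 0.8, 7.2]
width: 0.0569
finger_force: 27.3
```

Emit:
apply_moves(grip=[30,30,30,30,30,30,30], delta_pos=[[0,0,-5],[0,0,-15],[0,0,-20],[0,0,-20],[0,0,-20],[0,0,-20],[0,0,-20]], angular=[[0,0,0],[0,0,0],[0,0,0],[0,0,0],[0,0,0],[0,0,0],[0,0,0]], grip_force=30)

```text
time: 6.33
eef_pos: [0.4871, -0.2027, 0.1361]
tool_rot: [[-0.501, 0.866, -0.001], [0.866, 0.501, 0.0], [0.001, -0.0, -1.0]]
wrist_force: [-0.4, 0.3, -1.1]
width: 0.057
finger_force: 32.4
```

```bash
python3 - <<'E'
from h import *
s=ctrl.get_state();c=ctrl.camera("wrist");W=world(c,s);im=c["image"]
d=ctrl.camera("side")["image"]
cv2.imwrite("pics/w2.png",np.hstack([cv2.resize(im,(480,300)),cv2.resize(d[100:300,240:440],(300,300))]))
print(s["eef_pos"],s["width"],s["finger_force"],s["wrist_force"])
E
```

```text
[ 0.48710555 -0.20273069  0.13613691] 0.05702705441126635 32.441939678101335 [-0.3573      0.30757256 -1.12936227]
```

View pics/w2.png

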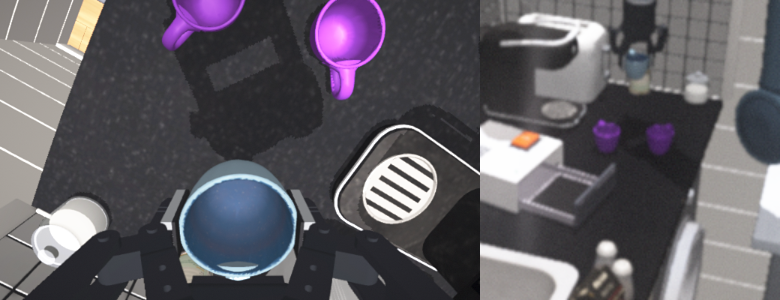

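The cup is held level between the pads at (238,225), and the side view shows the tray fully out with nothing disturbed. Next I carry the cup to the tray.

Emit:
apply_moves(grip=[30,30,30,30,30,30,30,30,30,30], delta_pos=[[20,14,0],[31,22,0],[33,23,0],[33,23,0],[33,23,0],[33,23,0],[33,23,0],[33,23,0],[31,22,0],[25,18,0]], angular=[[0,0,0],[0,0,0],[0,0,0],[0,0,0],[0,0,0],[0,0,0],[0,0,0],[0,0,0],[0,0,0],[0,0,0]])

```text
time: 7.27
eef_pos: [0.5188, 0.1706, 0.1335]
tool_rot: [[-0.502, 0.865, -0.003], [0.865, 0.502, 0.0], [0.001, -0.002, -1.0]]
wrist_force: [1.3, -0.1, -2.1]
width: 0.0574
finger_force: 32.5
```

Emit:
apply_moves(grip=[30,30,30,30,30,30,30,30,30,30], delta_pos=[[0,0,0],[0,0,0],[0,0,0],[0,0,0],[0,0,0],[0,0,0],[0,0,0],[0,0,0],[0,0,0],[0,0,0]], angular=[[0,0,-4],[0,0,-7],[0,0,-7],[0,0,-7],[0,0,-7],[0,0,-7],[0,0,-7],[0,0,-4.5],[0,0,0],[0,0,0]])

```text
time: 8.1
eef_pos: [0.5194, 0.1679, 0.1339]
tool_rot: [[-0.986, 0.167, -0.002], [0.167, 0.986, -0.0], [0.002, -0.001, -1.0]]
wrist_force: [0.6, -0.4, -0.3]
width: 0.0575
finger_force: 32.6
```

```bash
python3 - <<'E'
from h import *
s=ctrl.get_state();c=ctrl.camera("wrist");W=world(c,s);im=c["image"]
np.save("w3.npy",W)
d=ctrl.camera("top")["image"]
cv2.imwrite("pics/w3.png",np.hstack([cv2.resize(im,(480,300)),cv2.resize(d[90:240,230:380],(300,300))]))
print(s["eef_pos"],s["width"],s["finger_force"],s["wrist_force"])
p=s["eef_pos"][:2];dl=np.array([.519,.1685])-p
print("tool delta mm",s["tool_rot"][:2,:2].T@dl*1000)
yy,xx=np.mgrid[:400,:640]
m=(W[...,2]>.145)&(W[...,2]<.20)&(xx>220)&(xx<420)&(yy>200)
hsv=cv2.cvtColor(im,cv2.COLOR_BGR2HSV).astype(int);m&=(hsv[...,0]>90)&(hsv[...,0]<125)&(hsv[...,1]>50)
P=W[m];z=P[:,2];print(len(P),np.percentile(z,[50,90,99]))
P=P[z>np.percentile(z,85)];A=np.c_[P[:,:2]-P[:,:2].mean(0),np.ones(len(P))];print("tilt slopes",np.linalg.lstsq(A,P[:,2],rcond=None)[0],P.mean(0),P.min(0),P.max(0))
E
```

```text
[0.51941609 0.16792324 0.13390735] 0.05752004314382741 32.603942219138844 [ 0.57826786 -0.36074104 -0.34591173]
tool delta mm [0.50634279 0.49939764]
11051 [0.16127505 0.16730212 0.16877187]
tilt slopes [9.97223116e-05 3.02941967e-02 1.68119231e-01] [0.50795612 0.15915334 0.16811923] [0.48831958 0.13789035 0.16687166] [0.54822001 0.20218209 0.1993766 ]
```

View pics/w3.png

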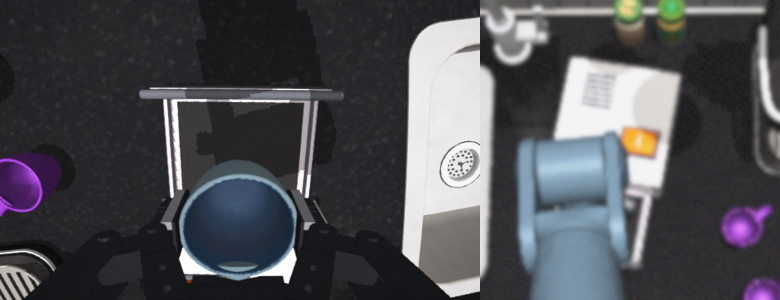

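The cup is level and centred over the tray: panel at (242,94), rails at (172,140) and (308,140). Now I lower it.

Emit:
apply_moves(grip=[30,30,30,30,30,30,30,30,30,30], delta_pos=[[0,0,15],[0,0,20],[0,0,20],[0,0,20],[0,0,15],[0,0,5],[0,0,3],[0,0,3],[0,0,1],[0,0,0]], angular=[[0,0,0],[0,0,0],[0,0,0],[0,0,0],[0,0,0],[0,0,0],[0,0,0],[0,0,0],[0,0,0],[0,0,0]])

```text
time: 9.03
eef_pos: [0.5209, 0.1681, 0.034]
tool_rot: [[-0.986, 0.165, 0.001], [0.165, 0.986, 0.0], [-0.001, 0.0, -1.0]]
wrist_force: [0.2, 0.7, -0.8]
width: 0.0574
finger_force: 32.6
```

Emit:
apply_moves(grip=[30,30,30,30,30], delta_pos=[[0,0,1],[0,0,1],[0,0,1],[0,0,1],[0,0,0]], angular=[[0,0,0],[0,0,0],[0,0,0],[0,0,0],[0,0,0]])

```text
time: 9.45
eef_pos: [0.5203, 0.1681, 0.0293]
tool_rot: [[-0.986, 0.165, 0.0], [0.165, 0.986, 0.0], [-0.0, 0.0, -1.0]]
wrist_force: [0.7, 0.2, -0.5]
width: 0.0575
finger_force: 32.6
```

Emit:
apply_moves(grip=[30,30,30], delta_pos=[[0,0,1],[0,0,0.5],[0,0,0]], angular=[[0,0,0],[0,0,0],[0,0,0]])

```text
time: 9.7
eef_pos: [0.5214, 0.1679, 0.0291]
tool_rot: [[-0.986, 0.164, 0.002], [0.164, 0.986, -0.0], [-0.002, -0.0, -1.0]]
wrist_force: [-2.3, -0.9, 5.9]
width: 0.0571
finger_force: 32.9
```

Contact with the floor, so I release and lift.

Emit:
apply_moves(grip=[70,80,92,92,92,92,92], delta_pos=[[0,0,0],[0,0,0],[0,0,0],[0,0,0],[0,0,0],[0,0,0],[0,0,0]], angular=[[0,0,0],[0,0,0],[0,0,0],[0,0,0],[0,0,0],[0,0,0],[0,0,0]])

```text
time: 10.28
eef_pos: [0.5202, 0.1681, 0.0277]
tool_rot: [[-0.986, 0.164, -0.0], [0.164, 0.986, 0.0], [0.0, -0.0, -1.0]]
wrist_force: [-0.3, 1.0, 0.3]
width: 0.0787
finger_force: 0.0
```

Emit:
apply_moves(grip=[92,92,92,92,92,92,92,92], delta_pos=[[0,0,-5],[0,0,-10],[0,0,-15],[0,0,-20],[0,0,-25],[0,0,-25],[0,0,-20],[0,0,0]], angular=[[0,0,0],[0,0,0],[0,0,0],[0,0,0],[0,0,0],[0,0,0],[0,0,0],[0,0,0]])

```text
time: 10.95
eef_pos: [0.5236, 0.1685, 0.1541]
tool_rot: [[-0.986, 0.164, 0.01], [0.164, 0.986, 0.001], [-0.01, 0.003, -1.0]]
wrist_force: [0.4, 0.1, 0.0]
width: 0.0784
finger_force: 0.0
```

```bash
python3 - <<'E'
from h import *
s=ctrl.get_state();c=ctrl.camera("wrist");W=world(c,s);im=c["image"]
d=ctrl.camera("side")["image"]
cv2.imwrite("pics/w4.png",np.hstack([cv2.resize(im,(480,300)),cv2.resize(d[150:270,190:310],(300,300))]))
print(s["eef_pos"],s["width"],s["wrist_force"])
hsv=cv2.cvtColor(im,cv2.COLOR_BGR2HSV).astype(int);yy,xx=np.mgrid[:400,:640]
m=(W[...,2]>.058)&(W[...,2]<.075)&(hsv[...,0]>90)&(hsv[...,0]<125)&(hsv[...,1]>40)&(xx>220)&(xx<420)&(yy>130)
P=W[m];print(len(P),P.min(0),P.max(0),cv2.minEnclosingCircle(P[:,:2].astype(np.float32)*1000))
m=(W[...,2]>.062)&(W[...,2]<.074)&(W[...,0]<.48)&(W[...,0]>.4)
print("panel",cv2.minAreaRect(W[m][:,:2].astype(np.float32)*1000))
E
```

```text
[0.52364509 0.16852041 0.15406036] 0.07838119634749031 [0.38853972 0.12414849 0.00206557]
1682 [0.48916658 0.13766712 0.05801065] [0.57123669 0.19730766 0.06431596] ((530.5332641601562, 166.19668579101562), 41.395084381103516)
panel ((463.60919189453125, 179.80181884765625), (164.61109924316406, 9.112428665161133), 80.03016662597656)
```

View pics/w4.png

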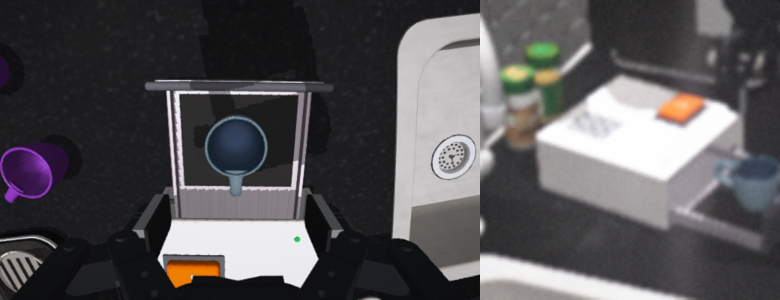

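The cup stands upright on the tray at (236,147), with its handle towards the warmer and clear on all sides. Now I go round to the front with the gripper shut.

Emit:
apply_moves(grip=[92,60,30,0,0,0,0,0,0,0], delta_pos=[[30,0,0],[30,0,0],[30,0,0],[30,0,0],[0,0,0],[0,0,0],[0,0,25],[0,0,30],[0,0,30],[0,0,31]], angular=[[0,0,0],[0,0,0],[0,0,0],[0,0,0],[0,0,0],[0,0,0],[0,0,0],[0,0,0],[0,0,0],[0,0,0]])

```text
time: 11.88
eef_pos: [0.403, 0.1876, 0.0306]
tool_rot: [[-0.986, 0.165, 0.001], [0.165, 0.986, 0.0], [-0.001, 0.0, -1.0]]
wrist_force: [0.9, 0.1, 0.9]
width: -0.0002
finger_force: 0.0
```

Emit:
apply_moves(grip=[0,0,0,0,0,0], delta_pos=[[-8,0,0],[-8,0,0],[-6,0,0],[-6,0,0],[-4,0,0],[-4,0,0]], angular=[[0,0,0],[0,0,0],[0,0,0],[0,0,0],[0,0,0],[0,0,0]])

```text
time: 12.38
eef_pos: [0.4394, 0.1819, 0.0333]
tool_rot: [[-0.986, 0.165, 0.003], [0.165, 0.986, 0.0], [-0.003, 0.001, -1.0]]
wrist_force: [0.1, -0.2, 0.7]
width: -0.0
finger_force: 0.0
```

Emit:
apply_moves(grip=[0,0,0,0,0,0,0,0,0,0], delta_pos=[[-2,0,0],[-2,0,0],[-2,0,0],[-2,0,0],[-3,0,0],[-3,0,0],[-4,0,0],[-4,0,0],[-5,0,0],[-5,0,0]], angular=[[0,0,0],[0,0,0],[0,0,0],[0,0,0],[0,0,0],[0,0,0],[0,0,0],[0,0,0],[0,0,0],[0,0,0]])

```text
time: 13.22
eef_pos: [0.4689, 0.1764, 0.0315]
tool_rot: [[-0.986, 0.164, -0.001], [0.164, 0.986, -0.0], [0.001, -0.001, -1.0]]
wrist_force: [-4.4, -1.0, 2.1]
width: 0.0
finger_force: 1.6
```

Emit:
apply_moves(grip=[0,0,0,0,0,0,0,0,0,0], delta_pos=[[-5,0,0],[-5,0,0],[-5,0,0],[-5,0,0],[-5,0,0],[-5,0,0],[-5,0,0],[-5,0,0],[-5,0,0],[-5,0,0]], angular=[[0,0,0],[0,0,0],[0,0,0],[0,0,0],[0,0,0],[0,0,0],[0,0,0],[0,0,0],[0,0,0],[0,0,0]])

```text
time: 14.05
eef_pos: [0.5181, 0.1681, 0.0315]
tool_rot: [[-0.986, 0.164, -0.002], [0.164, 0.986, -0.001], [0.002, -0.001, -1.0]]
wrist_force: [-5.4, -2.5, 1.2]
width: -0.0
finger_force: 2.6
```

```bash
python3 - <<'E'
from h import *
s=ctrl.get_state();c=ctrl.camera("side");im=c["image"];W=world(c)
d=ctrl.camera("wrist")["image"]
cv2.imwrite("pics/s5.png",np.hstack([cv2.resize(im[140:280,180:320],(400,400)),cv2.resize(d,(400,400))]))
print(s["eef_pos"],s["wrist_force"])
E
```

```text
[0.51813239 0.16810814 0.03147032] [-5.40902248 -2.46151484  1.19699115]
```

View pics/s5.png

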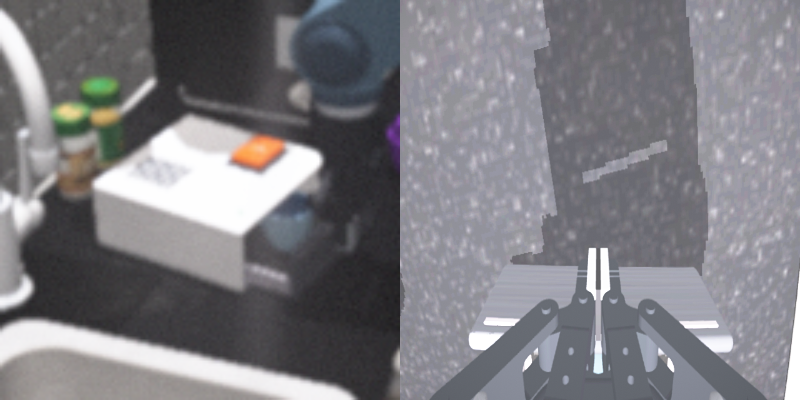

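Side view: the tray is about half in and the cup is upright at (288,225), under the roof edge.

Emit:
apply_moves(grip=[0,0,0,0,0,0,0,0,0,0], delta_pos=[[-5,0,0],[-5,0,0],[-5,0,0],[-5,0,0],[-5,0,0],[-5,0,0],[-4,0,0],[-3,0,0],[-3,0,0],[-2,0,0]], angular=[[0,0,0],[0,0,0],[0,0,0],[0,0,0],[0,0,0],[0,0,0],[0,0,0],[0,0,0],[0,0,0],[0,0,0]])

```text
time: 14.98
eef_pos: [0.5581, 0.1613, 0.0313]
tool_rot: [[-0.986, 0.164, -0.005], [0.164, 0.986, -0.001], [0.005, -0.001, -1.0]]
wrist_force: [-12.1, -2.2, 7.6]
width: 0.0001
finger_force: 5.4
```

Emit:
apply_moves(grip=[0,0,0,0], delta_pos=[[-2,0,0],[-2,0,0],[-2,0,0],[-2,0,0]], angular=[[0,0,0],[0,0,0],[0,0,0],[0,0,0]])

```text
time: 15.32
eef_pos: [0.5655, 0.1601, 0.0312]
tool_rot: [[-0.986, 0.164, -0.006], [0.164, 0.986, -0.001], [0.005, -0.002, -1.0]]
wrist_force: [-7.2, -2.8, 3.7]
width: 0.0002
finger_force: 3.6
```

Emit:
apply_moves(grip=[0,0,0], delta_pos=[[-2,0,0],[-1,0,0],[-1,0,0]], angular=[[0,0,0],[0,0,0],[0,0,0]])

```text
time: 15.57
eef_pos: [0.5705, 0.1593, 0.0312]
tool_rot: [[-0.986, 0.164, -0.003], [0.164, 0.986, -0.001], [0.003, -0.001, -1.0]]
wrist_force: [-5.5, -2.8, 0.8]
width: 0.0001
finger_force: 2.7
```

Emit:
apply_moves(grip=[0,0,0], delta_pos=[[-1,0,0],[-1,0,0],[-1,0,0]], angular=[[0,0,0],[0,0,0],[0,0,0]])

```text
time: 15.82
eef_pos: [0.5733, 0.1588, 0.0312]
tool_rot: [[-0.986, 0.164, -0.003], [0.164, 0.986, -0.001], [0.003, -0.001, -1.0]]
wrist_force: [-7.2, -2.6, 1.8]
width: 0.0001
finger_force: 3.3
```

Emit:
apply_moves(grip=[0,0,0], delta_pos=[[-1,0,0],[-1,0,0],[-1,0,0]], angular=[[0,0,0],[0,0,0],[0,0,0]])

```text
time: 16.07
eef_pos: [0.5743, 0.1588, 0.0309]
tool_rot: [[-0.986, 0.165, -0.008], [0.165, 0.986, 0.0], [0.008, -0.001, -1.0]]
wrist_force: [-18.0, 0.5, 8.0]
width: -0.0001
finger_force: 3.1
```

The force rises at the stop, so I back off gently and check.

Emit:
apply_moves(grip=[0,0,0,0,0,0,0,0], delta_pos=[[0,0,0],[2,0,0],[4,0,0],[6,0,0],[15,0,0],[25,0,0],[30,0,0],[30,0,0]], angular=[[0,0,0],[0,0,0],[0,0,0],[0,0,0],[0,0,0],[0,0,0],[0,0,0],[0,0,0]])

```text
time: 16.73
eef_pos: [0.4676, 0.1773, 0.0326]
tool_rot: [[-0.986, 0.165, 0.004], [0.165, 0.986, 0.001], [-0.004, 0.002, -1.0]]
wrist_force: [-0.8, 0.4, 0.2]
width: -0.0002
finger_force: 0.0
```

Emit:
apply_moves(grip=[0,0,0,0,0,0,0,0], delta_pos=[[0,0,-30],[0,0,-40],[0,0,-40],[0,0,-40],[0,0,0],[0,0,0],[0,0,0],[0,0,0]], angular=[[0,0,0],[0,0,0],[0,0,0],[0,0,0],[0,0,0],[0,0,0],[0,0,0],[0,0,0]])

```text
time: 17.4
eef_pos: [0.4664, 0.1769, 0.1804]
tool_rot: [[-0.986, 0.164, -0.002], [0.164, 0.986, -0.0], [0.002, -0.0, -1.0]]
wrist_force: [0.4, 0.5, 0.4]
width: 0.0002
finger_force: 0.0
```

```bash
python3 - <<'E'
from h import *
s=ctrl.get_state();c=ctrl.camera("side");im=c["image"];W=world(c)
c2=ctrl.camera("top");T=world(c2);d=c2["image"]
cv2.imwrite("pics/s6.png",np.hstack([cv2.resize(im[120:300,180:360],(400,400)),cv2.resize(d[100:240,250:390],(400,400))]))
print(s["time"],s["eef_pos"],s["wrist_force"])
a=np.radians(-10.05);R=np.array([[np.cos(a),-np.sin(a)],[np.sin(a),np.cos(a)]])
for n,X in(("side",W),("top",T)):
    L=(X[...,:2]-np.array([.6796,.1401]))@R
    m=(X[...,2]>.02)&(X[...,2]<.088)&(abs(L[...,1])<.08)&(L[...,0]>-.2)&(L[...,0]<.1)
    print(n,"min local x",np.percentile(L[m][:,0],[0,.5,1,2]))
E
```

```text
17.4 [0.46635106 0.17688003 0.18043321] [0.35359578 0.50056823 0.44456262]
side min local x [-0.10488514 -0.10277657 -0.10248673 -0.10207811]
top min local x [-0.10264523 -0.1018799  -0.10146939 -0.1006689 ]
```

View pics/s6.png

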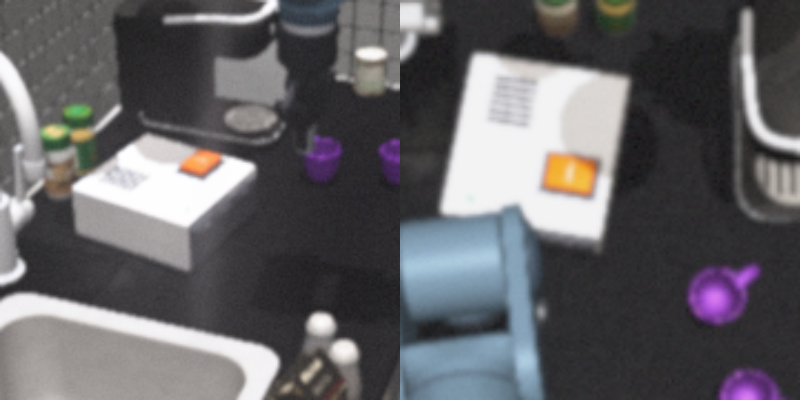

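The tray is shut and holding. Its front stands about 101 mm ahead of the warmer's centre, which is the latched position. The key is up at (570,172) and the bystanders haven't moved. I hand the job in.

```bash
python3 -c "
from plant import ctrl
print(ctrl.close_job())"
```

```text
the job is handed in; nothing more can be done
None
```

I handed the job in at about 17.5 s of the 64 s allowed: the tray is latched shut with the key up and the blue cup inside, upright when last seen partway through closing; the hand-in returned no verdict.

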